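# Move the battery pack from the charger to the work lamp

### The job

Take the battery pack off its charger by pressing the charger's side catch so that the pack springs free, draw it out along the rails, then slide it into the rails of the cordless work lamp until the lamp's catch clicks and holds it. Do not force anything: neither wrench the pack against a closed catch, nor ram it on after the click, nor lean hard on the charger or the lamp; leave the thread cone, the clip jar and the screwdriver where they are.

Things in the scene. Friction and masses are not known exactly. Their poses are not given: they have to be found in the camera images.
- pack: Black tool battery pack, 0.3 to 0.6 kg, 62 mm high. Body 90 (x) x 56 (y) x 54 mm, on a foot 90 x 72 x 8 mm whose edges stand 8 mm out past the body on both y sides. Origin: centre of the underside; z up; +x end goes in first. Under that end a cross bar (x 25 to 45 mm), behind it a recess 20 mm long, 50 mm wide, for the catch tooth. Starts latched in the charger.
- pack_grip (a point): Middle of the pack's body between the places to grip, 46 mm above its underside, on its centre line; grip here across y (56 mm wide) from above. Axes as the pack's.
- charger: Grey charger fixed to the bench: a rail dock, behind it (from x 63 mm) a plain housing 60 mm high. Origin: dock centre at bench height; +x: a pack slides in this way; -x: open end; +y: side of the catch pad. Dock floor 12 mm above the bench, from x -100 mm. The latched pack's origin is at x 0, y 0, z 12 mm. Slippery plastic, friction about 0.15.
- charger_mouth (a point): Open end of the charger's rails, on the floor (12 mm above the bench), charger x -10, y 0. Rails 76 mm apart inside (2 mm play each side of the foot), outside 92 mm; lips from x -10 to 45 mm over the foot, undersides 22, tops 30 mm above the bench, 61 mm apart. Guides, 22 mm high, flare out from x -15 to -42 mm. The pack is clear of the lips with its origin at x below -56 mm.
- charger_catch_pad (a point): Middle of the top of the charger's catch pad: black ribbed thumb pad 28 (x) x 26 (y) mm beside the dock, top 34 mm above the bench, at charger x 33, y 72 mm. Pressing straight down takes 2.5 N at first, 5 N at the full 7 mm, then a solid stop. Past about 5.5 mm it frees the pack; held for half a second, the plunger pushes the pack about 16 mm towards -x. Springs back when let go.
- charger_catch (a joint): How far the charger's catch is pressed down, m: 0 up (holding), 0.007 fully down.
- lamp: Cordless work lamp fixed to the bench: a rail dock like the charger's (same frame, floor, rails, lips, guides, catch with pad at +y), before a dark housing and a finned light panel 110 mm wide, 100 mm high (from x 108 mm). Its catch and stop sit up to 12 mm nearer or farther than the charger's, unmeasured: the pack clicks in with its origin at x -12 to 13 mm; a solid stop follows about 3 mm on.
- lamp_mouth (a point): Open end of the lamp's rails, on the floor (12 mm above the bench), lamp x -10, y 0; measures as at the charger's mouth. Set the pack down before it (origin at lamp x -90 mm, z 12 mm), then slide to +x. It takes about 3 N at first, rising over the last 32 mm (tooth, then plunger) to 12 to 14 N, drops by some 3 N or more at the click, and rises steeply at the stop.
- lamp_catch (a joint): How far the lamp's catch is pressed down, m: 0 up, about 0.005 while the pack's cross bar passes over the tooth; back at 0 after the click.
- thread_cone: Grey cone of sewing thread, 62 mm across, 120 mm high, standing. Origin: centre of the underside.
- clip_jar: Clear jar of clips with a steel cap, 68 mm across, 90 mm high, standing. Origin: centre of the underside.
- screwdriver: Screwdriver lying on the bench along its x axis, handle to -x. Origin: below its middle.
Things that resemble listed ones, but are neither listed nor needed, are in the scene too. Leave any orange, purple or turquoise look-alike of the pack alone.

How it is judged:
By the outcome, as a careful person would: the job done as asked, in the order asked, and still so for the second after the job is handed in, with the robot touching nothing.
It also fails if it takes over 61 s, if anything falls off the work surface, if the arm or the gripper's body presses on something with over 40 N, if the wrist force passes 120 N, or if a joint passes its speed limit or range.

### The arm

A 6-joint arm with a two-finger parallel gripper is mounted at the origin on the work surface. World frame = base frame: x ahead of the robot, y to its left, z up, the work surface at z = 0. Lengths are in m, angles in rad, forces in N, time in s.
With the tool pointing down it reaches from about 0.35 to 0.8 m from the base axis. Payload 7.3 kg.
Tool frame: the origin (TCP) lies at the very end of the fingers, on their centre line; the grasp point (between the pads) lies 19 mm behind it; x points along the fingers, y is the direction in which the jaws open and shut, and the axes are right-handed (so a half turn about x gives the same grasp; the last joint's range is limited). The gripper opens to 85 mm and grips with 20 to 120 N. Pads are 22 mm wide; open, the fingers measure 114 mm over their backs; the gripper's body (76 mm by 85 mm) begins 54 mm behind the grasp point. The pads swing forward as they close: fully open they stand 13 mm farther back than shut.
Start: joints at [1.08, 0.342, 1.524, -0, 1.275, -0.146], TCP at [0.177, 0.494, 0.211] pointing down, gripper open.
Joint ranges: [-2.53, 2.53], [-0.77, 2.02], [0.04, 2.7], [-1, 4.14], [0.28, 2.66], [-3.11, 3.11]. Speed limits (rad/s): [2.57, 2.57, 3.14, 3.14, 3.14, 3.14].

### API

Orientations are given as a rotation vector (axis times angle).
In Python, from cell import arm gives the robot as it stands. The module is installed in compiled form; this text tells all that it offers.
- The arm moves only by the shell command python3 -m handwheel 'ROWS' [OPENING]. ROWS is JSON, a list of rows, each a list of 2 entries, a list of its own where there are three numbers: the shift along the tool's x, y, z in m, then the turn, a rotation vector about the tool's x, y, z in degrees. A call has 1 to 5 rows; each row is the pose to reach, as a shift and turn from the pose commanded when the call began, along the tool's axes at that moment; what a row does not reach only later rows make up. A row lasts 1/8 s, in which the tool goes at most 62.5 mm and 10.7 degrees, less where a joint would pass 70% of its speed; a pose out of reach is approached as far as the arm can. A call with a gripper value outside its range is refused whole. OPENING is the opening, from -1 (shut) to 1 (fully open), so that 0 is half open, set as the call begins (- or left out, the last holds). The fingers move at their own pace and stop on an object; the grip force is fixed at half the most. Time passes only in rows, so rows that repeat a pose let the fingers close. It gives the time, the measured TCP pose, the force and the opening at its end, in the units of the state.
- arm.get_obs(): the state, without advancing time (a new reading comes with each control period).
- arm.get_image(name): name is "side" or "top" or "wrist"; returns a dict with "frame" (420x560x3 uint8, blue, green, red), "range_z" (420x560 float32, m along the optical axis (not along the pixel's ray), 0 where there is no reading), "mtx" (3x3 intrinsics, pixels), "rvec" (rotation vector, rad) and "tvec" (3), from world to camera coordinates, as OpenCV has them. Camera axes: x right, y down, z forward; pixel columns grow to the right and rows downward; lengths in m; the calibration is good to about 2 mm. A picture is of the moment at which its call begins.
- arm.job_done(): hands the job in, once; it reports no verdict.
The state is a dict: "clock": time; "joint_positions": joint angles; "qd": joint speeds; "joint_torque": joint torques, N m; "eef_pos": TCP position; "eef_rot": TCP orientation; "force": force on the tool from outside, world axes, zero at the start; "wrist_torque": the same for the moment, N m; "opening": finger opening in m.
Only numpy, scipy, OpenCV 4.12 (cv2) and the standard library are available. Lean on these libraries where they do the work, as an engineer would, in place of code of your own. Each camera call takes 0.05 s, during which the arm holds its last target. There are 200 camera calls.

## Working session

There is one attempt and no reset: what is moved stays moved. The work goes in short steps, Python scripts to look and compute and a shell command to move; the robot and the scene stay as the last step left them, time stands still between calls to the robot, and variables do not carry over. Pictures are saved under pics/ and viewed, about 8 in all and at most 12, crops included, and the job is handed in when it is done.

```bash
mkdir -p pics; cat > h.py <<'E'
import numpy as np, cv2
from cell import arm
def cam(n):
    d=arm.get_image(n); R=cv2.Rodrigues(np.array(d["rvec"],float))[0]; return d,R,np.array(d["tvec"],float).ravel(),np.array(d["mtx"],float)
def cloud(c):
    d,R,t,K=c; z=d["range_z"]; v,u=np.mgrid[:z.shape[0],:z.shape[1]]
    P=np.stack([(u-K[0,2])/K[0,0]*z,(v-K[1,2])/K[1,1]*z,z],-1); W=(P-t)@R; W[z==0]=np.nan; return W
def ray(c,u,v,h):
    d,R,t,K=c; o=-R.T@t; r=R.T@np.array([(u-K[0,2])/K[0,0],(v-K[1,2])/K[1,1],1]); return o+r*(h-o[2])/r[2]
def pix(c,p):
    d,R,t,K=c; q=K@(R@np.array(p)+t); return q[:2]/q[2]
E
python3 - <<'E'
from h import *
np.set_printoptions(precision=4,suppress=True)
for n in ("top","side"):
    c=cam(n); cv2.imwrite(f"pics/{n}0.png",c[0]["frame"]); print(n,-c[1].T@c[2]); np.savez(f"{n}0.npz",W=cloud(c),f=c[0]["frame"])
o=arm.get_obs(); print(o)
print(cv2.Rodrigues(np.array(o["eef_rot"],float))[0])
E
```

```text
top [0.4005 0.0055 1.0844]
side [ 0.1215 -1.3829  1.1699]
{'clock': 0.1, 'joint_positions': array([ 1.08  ,  0.3427,  1.5249, -0.    ,  1.2753, -0.146 ]), 'qd': array([ 0.0023, -0.001 , -0.002 , -0.0015, -0.0005,  0.0005]), 'joint_torque': array([  0.0015, -43.4446, -24.6493,  -0.0003,   0.0048,   0.    ]), 'eef_pos': array([0.1773, 0.4938, 0.2103]), 'eef_rot': array([ 0.2696,  1.5542, -0.2715]), 'force': array([ 0.2303,  0.367 , -0.5385]), 'wrist_torque': array([-0.0207,  0.0345,  0.0164]), 'opening': 0.08550316491196387}
[[-0.0006  0.338   0.9412]
 [-0.0012  0.9412 -0.338 ]
 [-1.     -0.0013 -0.0002]]
```

View pics/top0.png

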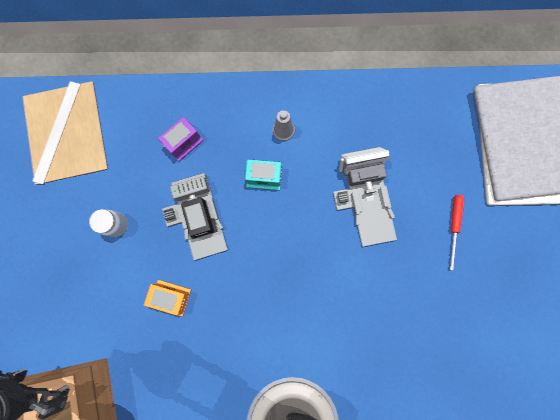

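View pics/side0.png

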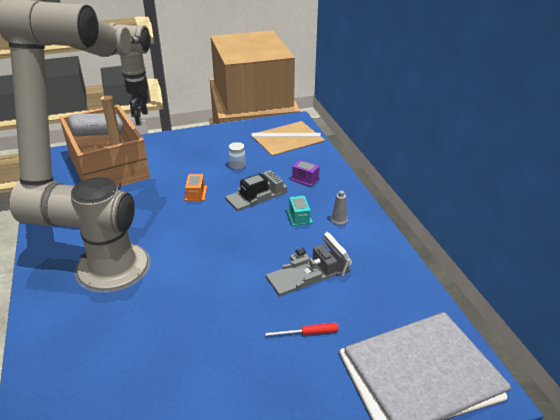

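Candidates for the pack are black (198,217), which sits latched in the grey charger, purple (180,138), turquoise (263,174) and orange (167,298). The description points to the black one. The lamp is at (370,195), with its catch pad at (343,197).

```bash
python3 - <<'E'
from h import *
np.set_printoptions(precision=4,suppress=True)
D=np.load("top0.npz");W=D["W"];f=D["f"]
def rect(name,box,zr,big=True):
    u0,v0,u1,v1=box; m=np.zeros(W.shape[:2],np.uint8); s=W[v0:v1,u0:u1,2]
    m[v0:v1,u0:u1]=((s>zr[0])&(s<zr[1]))
    n,l,st,_=cv2.connectedComponentsWithStats(m)
    i=1+np.argmax(st[1:,4]); P=W[l==i][:,:2]
    print(name,st[i],len(P),cv2.minAreaRect((P*1000).astype(np.float32)),W[l==i][:,2].mean())
rect("pack",(160,170,230,262),(.066,.085))
rect("chouse",(160,170,230,262),(.052,.066))
rect("chfloor",(160,170,230,262),(.006,.017))
rect("chpad",(155,200,183,230),(.026,.042))
rect("lfloor",(325,140,405,250),(.006,.017))
rect("lpad",(330,183,356,212),(.026,.042))
rect("lpanel",(325,140,405,250),(.085,.11))
rect("jar",(85,200,130,245),(.08,.1)); rect("cone",(265,100,300,145),(.09,.13))
a=cv2.resize(f[165:265,150:235],None,fx=4.5,fy=4.5,interpolation=2);b=cv2.resize(f[145:245,325:410],None,fx=4.5,fy=4.5,interpolation=2)
cv2.imwrite("pics/crop.png",np.hstack([a,b]))
E
```

```text
pack [181 197  30  40 793] 793 ((528.5318603515625, 234.68051147460938), (90.64451599121094, 56.69392776489258), 16.79247283935547) 0.07357382319810153
chouse [170 176  38  23 490] 490 ((606.5304565429688, 257.5997009277344), (36.774845123291016, 92.02545166015625), 15.65298080444336) 0.059349409588710406
chfloor [187 220  41  40 762] 762 ((474.1925048828125, 217.98333740234375), (85.27549743652344, 95.3956298828125), 16.24784278869629) 0.01155634397686347
chpad [164 208  12  13 110] 110 ((540.6114501953125, 312.7657165527344), (27.799680709838867, 26.20668601989746), 17.23896598815918) 0.03308675816945434
lfloor [ 334  180   63   66 1935] 1935 ((539.2073974609375, -202.16775512695312), (175.79324340820312, 137.92550659179688), 9.626310348510742) 0.011378998022099282
lpad [338 191  11  12 107] 107 ((577.7814331054688, -145.06094360351562), (28.192930221557617, 25.447669982910156), 9.636869430541992) 0.03370985277621841
lpanel [346 150  44  14 288] 288 ((670.5634765625, -201.54116821289062), (18.57175636291504, 109.55110931396484), 10.418559074401855) 0.09084983785279316
jar [ 90 209  25  24 465] 465 ((519.1331787109375, 464.9767150878906), (57.96490478515625, 58.8624153137207), 61.85066223144531) 0.08927099568007256
cone [276 110  15  16 174] 174 ((773.7171630859375, 8.157577514648438), (34.59761047363281, 34.730106353759766), 14.689168930053711) 0.10685095427583338
```

View pics/crop.png

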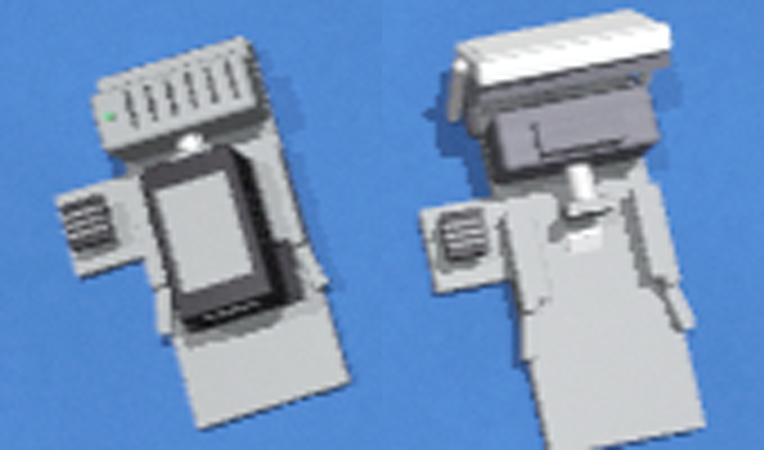

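The crop shows the black pack in the grey charger, with the charger's pad on the left. The lamp dock is empty, its mouth faces the robot and its pad is on the left too. My estimates are charger origin (.5285,.2347) with yaw 16.4°, and lamp origin (.557,-.222) with yaw about 9.9°.

```bash
cat >> h.py <<'E'
C=(np.array([.5285,.2347]),16.4); L=(np.array([.5574,-.2216]),9.9)
def loc(fr,x,y): 
    o,a=fr; a=np.radians(a); return o+[x*np.cos(a)-y*np.sin(a),x*np.sin(a)+y*np.cos(a)]
def inv(fr,p):
    o,a=fr; a=np.radians(a); d=np.array(p)[:2]-o; return np.array([d[0]*np.cos(a)+d[1]*np.sin(a),-d[0]*np.sin(a)+d[1]*np.cos(a)])
def go(fr,x,y,z):
    from scipy.spatial.transform import Rotation as Ro
    o=arm.get_obs(); R=Ro.from_rotvec(o["eef_rot"]); a=np.radians(fr[1])
    T=Ro.from_matrix(np.array([[0,-np.sin(a),np.cos(a)],[0,np.cos(a),np.sin(a)],[-1,0,0]]))
    p=np.r_[loc(fr,x,y),z]; np.set_printoptions(precision=4,suppress=True)
    print("t",o["clock"],"local",inv(fr,o["eef_pos"]),o["eef_pos"][2],"shift",R.inv().apply(p-o["eef_pos"]),"turn",(R.inv()*T).as_rotvec(degrees=True),"F",o["force"],"open",o["opening"])
E
python3 -c "
from h import *
go(C,.033,.072,.06)"
```

```text
t 0.1 local [-0.2638  0.3477] 0.21029844307641998 shift [ 0.1503 -0.0473  0.4023] turn [-36.1541  -0.0336   0.069 ] F [ 0.2303  0.367  -0.5385] open 0.08550316491196387
```

```bash
python3 -m handwheel '[[[0,-0.047,0.402],[-36.2,0,0]],[[0,-0.047,0.402],[-36.2,0,0]],[[0,-0.047,0.402],[-36.2,0,0]],[[0,-0.047,0.402],[-36.2,0,0]],[[0,-0.047,0.402],[-36.2,0,0]]]' -1; python3 -c "
from h import *
go(C,.033,.072,.06)"
```

```text
clock: 0.72
eef_pos: [0.4422, 0.3625, 0.2106]
eef_rot: [-0.227, 1.559, 0.227]
force: [0.4, 1.4, -0.9]
opening: -0.0002
t 0.725 local [-0.0467  0.147 ] 0.21061455312369992 shift [ 0.1506 -0.0752  0.0796] turn [ 0.1351 -0.0297 -0.0052] F [ 0.3584  1.3812 -0.9387] open -0.00016375628821749017
```

```bash
python3 -m handwheel '[[[0,-0.07,0.072],[0,0,0]],[[0,-0.07,0.072],[0,0,0]],[[0.06,-0.07,0.072],[0,0,0]],[[0.12,-0.07,0.072],[0,0,0]],[[0.12,-0.07,0.072],[0,0,0]]]'; python3 -c "
from h import *
go(C,.033,.072,.04)
c=cam('wrist'); cv2.imwrite('pics/w1.png',c[0]['frame']); W=cloud(c)
m=(np.abs(W[...,2]-.034)<.008); P=W[m]; q=np.array([inv(C,p) for p in P]); k=(abs(q[:,0]-.033)<.03)&(abs(q[:,1]-.072)<.025); print(k.sum(),q[k].min(0),q[k].max(0),np.median(P[k][:,2])) if k.sum() else print('none')"
```

```text
clock: 1.35
eef_pos: [0.5263, 0.3152, 0.086]
eef_rot: [-0.228, 1.57, 0.223]
force: [0.4, 0.3, 0.4]
opening: -0.0005
t 1.35 local [0.0207 0.0779] 0.08603443243356856 shift [ 0.0459 -0.0058  0.0129] turn [ 0.027  -0.6513  0.0829] F [0.3943 0.2726 0.4308] open -0.000476707829263861
1396 [0.0035 0.047 ] [0.0461 0.0867] 0.03468612675671693
```

View pics/w1.png

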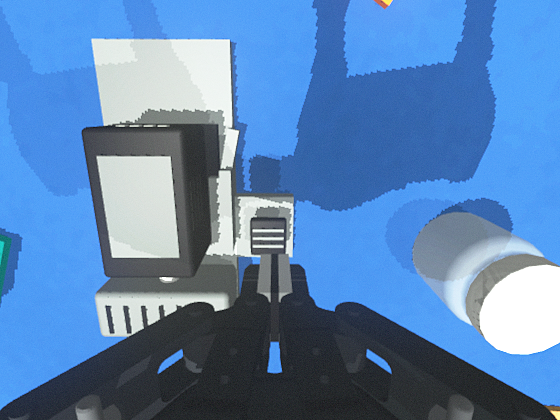

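The wrist view shows the pad at (268,235), just ahead of the closed fingertips at (275,262). The jar is well to the right. Next I go down onto the pad.

```bash
python3 -m handwheel '[[[0,-0.005,0.0125],[0,-0.6,0]],[[0.02,-0.005,0.0125],[0,-0.6,0]],[[0.046,-0.005,0.0125],[0,-0.6,0]],[[0.046,-0.005,0.0125],[0,-0.6,0]]]'; python3 -c "
from h import *
go(C,.033,.072,.028)"
```

```text
clock: 1.9
eef_pos: [0.5439, 0.3158, 0.0458]
eef_rot: [-0.224, 1.548, 0.226]
force: [-0.5, -0.3, -0.0]
opening: -0.0
t 1.9 local [0.0377 0.0734] 0.04584950727014301 shift [ 0.0178 -0.0014 -0.0049] turn [ 0.0462  0.6631 -0.0018] F [-0.4842 -0.3421 -0.0428] open -3.351191084989442e-05
```

```bash
python3 -m handwheel '[[[0,0,-0.005],[0,0.6,0]],[[0,0,-0.005],[0,0.6,0]]]'; python3 -c "
from h import *
go(C,.033,.072,.028)"
```

```text
clock: 2.15
eef_pos: [0.5392, 0.3147, 0.0468]
eef_rot: [-0.225, 1.556, 0.226]
force: [0.3, 0.0, 0.2]
opening: 0.0002
t 2.15 local [0.0329 0.0737] 0.04680878910342096 shift [ 0.0188 -0.0017  0.0001] turn [ 0.0525  0.1676 -0.0239] F [0.2745 0.02   0.168 ] open 0.00021190630695233276
```

```bash
python3 -m handwheel '[[[0.008,-0.001,0],[0,0,0]],[[0.014,-0.001,0],[0,0,0]],[[0.016,-0.001,0],[0,0,0]],[[0.016,-0.001,0],[0,0,0]]]'; python3 -m handwheel '[[[0.001,0,0],[0,0,0]],[[0.002,0,0],[0,0,0]],[[0.002,0,0],[0,0,0]]]'
```

```text
clock: 2.65
eef_pos: [0.5384, 0.3132, 0.0285]
eef_rot: [-0.225, 1.56, 0.225]
force: [-0.1, 0.9, 0.3]
opening: -0.0001
clock: 3.02
eef_pos: [0.5386, 0.3133, 0.0269]
eef_rot: [-0.225, 1.559, 0.225]
force: [0.1, -0.2, 0.1]
opening: 0.0001
```

```bash
python3 -c "
from h import *
o=arm.get_obs(); print(o['force'],o['eef_pos'])
c=cam('wrist'); cv2.imwrite('pics/w2.png',c[0]['frame']); W=cloud(c)
s=cam('side'); cv2.imwrite('pics/s2c.png',cv2.resize(s[0]['frame'][120:230,180:330],None,fx=5,fy=5,interpolation=2)); print(pix(s,o['eef_pos']),pix(c,o['eef_pos']))
a=cv2.imread('pics/s2c.png'); b=cv2.resize(c[0]['frame'][170:350,200:400],None,fx=2.5,fy=2.5)
cv2.imwrite('pics/c2.png',np.hstack([cv2.resize(a,(450,330)),cv2.resize(b,(367,330))])[:, :800])
"
```

```text
[ 0.0532147  -0.19455071  0.14136264] [0.53855548 0.31333597 0.02687758]
[251.71764278 178.35650118] [273.70222487 251.35185901]
```

View pics/c2.png

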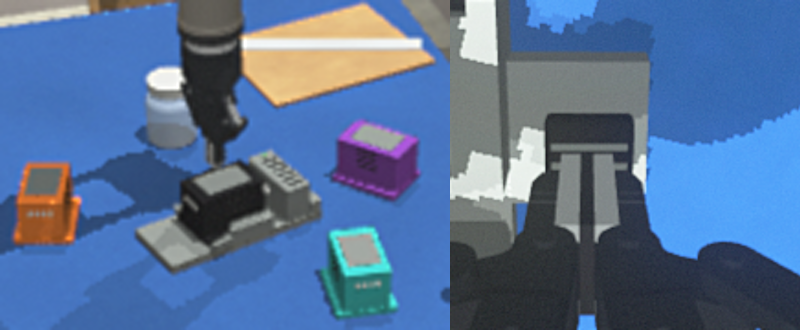

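The fingers are over the pad at (273,250), but there is no force yet. I'll check the pad's height from the depth image.

```bash
python3 -c "
from h import *
c=cam('wrist'); W=cloud(c)
for v in range(222,262,3): print(v,[ (round(float(W[v,u,2]),4)) for u in (232,242,250,258,264,268,273,278,284)])
print(inv(C,W[234,270]),inv(C,W[228,258]))
"
```

```text
222 [0.0119, 0.0127, 0.0123, 0.014, 0.0131, 0.013, 0.0122, 0.0132, 0.0134]
225 [0.0125, 0.0117, 0.0132, 0.0131, 0.0133, 0.0135, 0.0122, 0.0133, 0.0123]
228 [0.0137, 0.0137, 0.014, 0.0124, 0.012, 0.0131, 0.0134, 0.012, 0.0141]
231 [0.0122, 0.0122, 0.012, 0.0132, 0.0139, 0.013, 0.0132, 0.0139, 0.0124]
234 [0.0131, 0.013, 0.0127, 0.0332, 0.0341, 0.0316, 0.0323, 0.0324, 0.032]
237 [0.0118, 0.0128, 0.0129, 0.0346, 0.035, 0.0341, 0.0341, 0.034, 0.0344]
240 [0.0137, 0.0132, 0.0135, 0.0348, 0.0339, 0.0353, 0.0347, 0.0354, 0.0349]
243 [0.0132, 0.013, 0.0137, 0.0348, 0.0351, 0.0354, 0.0343, 0.0347, 0.0354]
246 [0.0143, 0.0121, 0.0136, 0.0346, 0.0353, 0.0347, 0.0336, 0.0341, 0.0344]
249 [0.0137, 0.0129, 0.0128, 0.0365, 0.0372, 0.0366, 0.0354, 0.0353, 0.0361]
252 [0.0145, 0.0119, 0.014, 0.0348, 0.0357, 0.0356, 0.0348, 0.0351, 0.0352]
255 [0.0148, 0.0127, 0.0124, 0.0345, 0.0531, 0.0528, 0.0524, 0.0529, 0.0531]
258 [0.0153, 0.0118, 0.0133, 0.0345, 0.0565, 0.057, 0.0567, 0.0557, 0.057]
261 [0.0157, 0.0132, 0.0121, 0.0353, 0.0593, 0.0588, 0.0599, 0.059, 0.0604]
[0.01961865 0.07064632] [0.02355348 0.06332028]
```

```bash
python3 -m handwheel '[[[0.001,0,0],[0,0,0]],[[0.002,0,0],[0,0,0]],[[0.002,0,0],[0,0,0]]]';python3 -m handwheel '[[[0.001,0,0],[0,0,0]],[[0.002,0,0],[0,0,0]],[[0.002,0,0],[0,0,0]]]'; python3 -c "
from h import *
c=cam('wrist'); W=cloud(c); print(-c[1].T@c[2], arm.get_obs()['force'])
for v in (246,250,252,254,256,260,270,290): print(v,W[v,268],inv(C,W[v,268]))
"
```

```text
clock: 3.55
eef_pos: [0.5385, 0.3133, 0.0247]
eef_rot: [-0.225, 1.559, 0.225]
force: [-0.6, 0.5, -0.3]
opening: 0.0003
clock: 3.92
eef_pos: [0.5385, 0.3133, 0.0227]
eef_rot: [-0.225, 1.559, 0.225]
force: [0.1, 0.4, 0.7]
opening: 0.0001
[0.46583082 0.2920748  0.18651653] [-0.05935843  1.31741411  0.76162624]
246 [0.53137705 0.30816614 0.03419269] [0.02350253 0.06966478]
250 [0.53382449 0.3088599  0.03353037] [0.02604627 0.0696393 ]
252 [0.53386592 0.3089147  0.03584757] [0.02610149 0.06968017]
254 [0.52976739 0.30794099 0.04712783] [0.02189479 0.06990327]
256 [0.52949854 0.30791376 0.04984967] [0.02162919 0.06995306]
260 [0.52902005 0.30787005 0.05495029] [0.02115783 0.07004622]
270 [0.5295251  0.30816984 0.06328431] [0.02172697 0.07019122]
290 [0.52926537 0.30839335 0.07942321] [0.02154092 0.07047896]
```

```bash
python3 -m handwheel '[[[0.002,0,0],[0,0,0]],[[0.003,0,0],[0,0,0]],[[0.003,0,0],[0,0,0]]]';python3 -m handwheel '[[[0.001,0,0],[0,0,0]],[[0.002,0,0],[0,0,0]],[[0.002,0,0],[0,0,0]]]'
```

```text
clock: 4.35
eef_pos: [0.5385, 0.3133, 0.0197]
eef_rot: [-0.225, 1.559, 0.225]
force: [-0.1, 0.3, -0.0]
opening: -0.0002
clock: 4.72
eef_pos: [0.5385, 0.3133, 0.0178]
eef_rot: [-0.225, 1.559, 0.225]
force: [-0.1, -0.1, -0.3]
opening: -0.0003
```

```bash
python3 -m handwheel '[[[0.001,0,0],[0,0,0]],[[0.002,0,0],[0,0,0]],[[0.002,0,0],[0,0,0]]]'; python3 -c "
from h import *
c=cam('wrist'); W=cloud(c); print(arm.get_obs()['force'])
for v in (240,246,250,252,254,256,260): print(v,W[v,268],inv(C,W[v,268]))
"
```

```text
clock: 5.1
eef_pos: [0.5385, 0.3133, 0.0157]
eef_rot: [-0.225, 1.559, 0.225]
force: [0.4, -0.2, -0.3]
opening: -0.0002
[ 0.15990295 -0.24864245  0.45321902]
240 [0.52745776 0.30706898 0.02896318] [0.01943293 0.06971884]
246 [0.52822629 0.30739345 0.03452135] [0.0202618  0.06981312]
250 [0.53030779 0.30799257 0.03444949] [0.02242777 0.06980017]
252 [0.53110436 0.30823197 0.03496976] [0.02325953 0.06980493]
254 [0.52948726 0.30787227 0.04074494] [0.02160666 0.06991644]
256 [0.52937142 0.30788294 0.04312888] [0.02149854 0.06995938]
260 [0.52904878 0.30787802 0.04789668] [0.02118765 0.07004576]
```

```bash
python3 -m handwheel '[[[0.001,0,0],[0,0,0]],[[0.003,0,0],[0,0,0]],[[0.003,0,0],[0,0,0]]]';python3 -m handwheel '[[[0.001,0,0],[0,0,0]],[[0.002,0,0],[0,0,0]],[[0.002,0,0],[0,0,0]]]'
```

```text
clock: 5.52
eef_pos: [0.5387, 0.3134, 0.013]
eef_rot: [-0.225, 1.559, 0.225]
force: [-0.3, 0.3, 2.4]
opening: -0.0003
clock: 5.9
eef_pos: [0.5387, 0.3134, 0.0111]
eef_rot: [-0.225, 1.559, 0.225]
force: [-0.1, -0.1, 5.1]
opening: 0.0
```

```bash
python3 -m handwheel '[[[0.001,0,0],[0,0,0]],[[0.001,0,0],[0,0,0]],[[0.001,0,0],[0,0,0]]]'; python3 -c "
from h import *
c=cam('wrist'); W=cloud(c); print(arm.get_obs()['force'])
q=(W[...,:2]-C[0]); P=np.apply_along_axis(lambda p:inv(C,p),2,W[150:350,:400,:2]); Z=W[150:350,:400,2]
k=(P[...,0]>.017)&(P[...,0]<.05)&(P[...,1]>.058)&(P[...,1]<.086)&(Z>.018)&(Z<.045); print(k.sum(),np.percentile(Z[k],[10,50,90]))
t=(Z>.07)&(Z<.08)&(abs(P[...,1])<.03); print('pack top x',np.percentile(P[t][:,0],[1,99]),Z[t].mean())
"
```

```text
clock: 6.28
eef_pos: [0.5387, 0.3134, 0.0099]
eef_rot: [-0.225, 1.559, 0.225]
force: [-0.5, 0.2, 3.5]
opening: 0.0003
[1.05557779 1.28883156 4.83259212]
1361 [0.02846315 0.03130451 0.04278366]
pack top x [-0.0311375   0.04056164] 0.07508260117537614
```

```bash
python3 -m handwheel '[[[0.001,0,0],[0,0,0]],[[0.002,0,0],[0,0,0]],[[0.003,0,0],[0,0,0]],[[0.003,0,0],[0,0,0]],[[0.003,0,0],[0,0,0]]]'; python3 -m handwheel '[[[0,0,0],[0,0,0]],[[0,0,0],[0,0,0]],[[0,0,0],[0,0,0]],[[0,0,0],[0,0,0]]]'; python3 -c "
from h import *
c=cam('wrist'); W=cloud(c); print(arm.get_obs()['force'])
P=np.apply_along_axis(lambda p:inv(C,p),2,W[...,:2]); Z=W[...,2]
t=(Z>.07)&(Z<.08)&(abs(P[...,1])<.03)&(P[...,0]>-.1); print('pack top x',np.percentile(P[t][:,0],[1,99]),Z[t].mean())
"
```

```text
clock: 6.95
eef_pos: [0.5387, 0.3134, 0.007]
eef_rot: [-0.225, 1.559, 0.225]
force: [-0.4, 0.6, 3.9]
opening: -0.0
clock: 7.45
eef_pos: [0.5387, 0.3134, 0.007]
eef_rot: [-0.225, 1.559, 0.225]
force: [0.6, 0.9, 4.8]
opening: 0.0003
[0.87666754 1.93366364 4.23733428]
pack top x [-0.05982874  0.02661921] 0.07494022318749308
```

The pack sprung to charger x≈-16.6 mm. Contact came at a reported TCP z of ≈.0135 against a pad top at .034, so with the gripper shut the real fingertips stand about 20 mm higher than the reported TCP. I'll allow for that when gripping.

```bash
python3 -m handwheel '[[[-0.03,0,0],[0,0,0]],[[-0.09,0,0],[0,0,0]],[[-0.1,-0.02,-0.02],[0,0,0]],[[-0.1,-0.072,-0.049],[0,0,0]],[[-0.1,-0.072,-0.049],[0,0,0]]]' 1; python3 -m handwheel '[[[0,0,0],[0,0,0]],[[0,0,0],[0,0,0]],[[0,0,0],[0,0,0]]]'; python3 -c "
from h import *
go(C,-.0166,0,.018)
c=cam('wrist');cv2.imwrite('pics/w3.png',c[0]['frame']); W=cloud(c)
P=np.apply_along_axis(lambda p:inv(C,p),2,W[...,:2]); Z=W[...,2]
t=(Z>.07)&(Z<.08)&(abs(P[...,1])<.035)&(P[...,0]>-.1)&(P[...,0]<.04); print('pack top',cv2.minAreaRect((P[t]*1000).astype(np.float32)),Z[t].mean())
"
```

```text
clock: 8.12
eef_pos: [0.5098, 0.2269, 0.106]
eef_rot: [-0.224, 1.564, 0.222]
force: [-0.1, 0.6, 0.8]
opening: 0.0855
clock: 8.5
eef_pos: [0.5119, 0.2311, 0.1065]
eef_rot: [-0.226, 1.559, 0.226]
force: [-0.4, -0.8, 0.4]
opening: 0.0854
t 8.5 local [-0.017   0.0013] 0.1064824859390257 shift [ 0.0885 -0.0013  0.0004] turn [ 0.111  -0.0261 -0.0047] F [-0.3687 -0.8258  0.4102] open 0.08541240334300518
pack top ((-17.965835571289062, 1.9323043823242188), (56.673736572265625, 89.18049621582031), 89.72210693359375) 0.07591368673914137
```

View pics/w3.png

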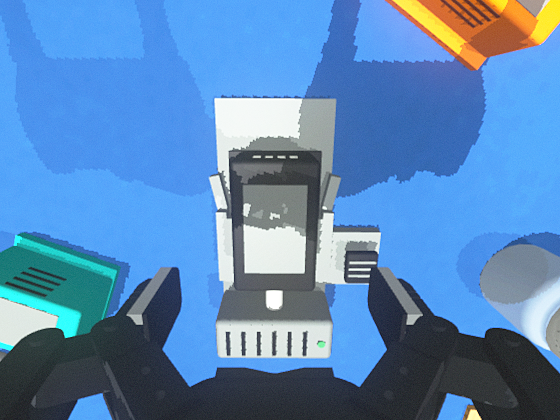

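The pack is out by about 16 mm and its long axis is aligned with the tool. The open jaws, at (150,300) and (400,300), straddle it. I'll go down and grip.

```bash
python3 -m handwheel '[[[0.04,0,0],[0,0,0]],[[0.07,0,0],[0,0,0]],[[0.08,0,0],[0,0,0]],[[0.088,0,0],[0,0,0]],[[0.088,0,0],[0,0,0]]]'; python3 -c "
from h import *
go(C,-.0166,0,.018)
s=cam('side'); cv2.imwrite('pics/s4.png',cv2.resize(s[0]['frame'][130:230,200:330],None,fx=5,fy=5,interpolation=2))"
```

```text
clock: 9.18
eef_pos: [0.5123, 0.2305, 0.0191]
eef_rot: [-0.225, 1.558, 0.225]
force: [-0.1, 0.2, 0.7]
opening: 0.0853
t 9.175 local [-0.0167  0.0006] 0.019144376881359934 shift [ 0.0011 -0.0006  0.0001] turn [ 0.0509  0.0323 -0.004 ] F [-0.0982  0.2057  0.707 ] open 0.08531216814974846
```

View pics/s4.png

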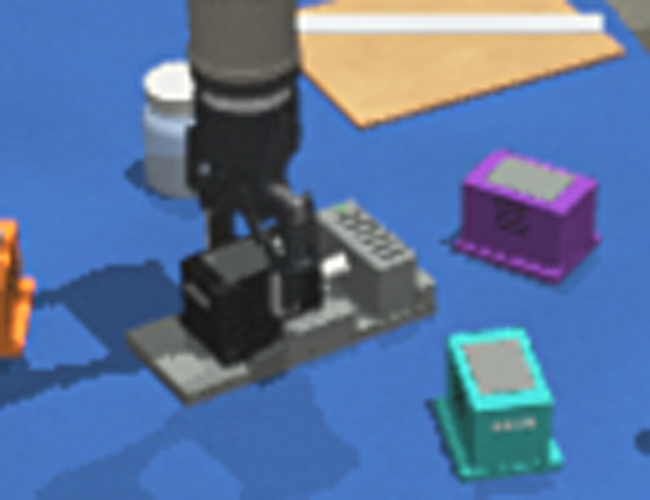

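The right-hand finger is beside the pack's body, with its tip at crop (310,310), above the rail lip and clear of the housing. I'll close the gripper.

```bash
python3 -m handwheel '[[[0,0,0],[0,0,0]],[[0,0,0],[0,0,0]],[[0,0,0],[0,0,0]],[[0,0,0],[0,0,0]]]' -1; python3 -m handwheel '[[[0,0,-0.004],[0,0,0]],[[0,0,-0.008],[0,0,0]],[[0,0,-0.012],[0,0,0]],[[0,0,-0.012],[0,0,0]]]'; python3 -c "
from h import *
go(C,-.075,0,.018)"
```

```text
clock: 9.72
eef_pos: [0.5124, 0.2306, 0.0197]
eef_rot: [-0.225, 1.558, 0.225]
force: [-1.7, -0.5, 5.5]
opening: 0.0552
clock: 10.22
eef_pos: [0.5009, 0.2271, 0.0198]
eef_rot: [-0.225, 1.557, 0.226]
force: [0.7, 0.1, 6.7]
opening: 0.0548
t 10.225 local [-0.0286  0.0005] 0.019772204600188747 shift [ 0.0017 -0.0005 -0.0464] turn [0.0508 0.1097 0.0002] F [0.7385 0.1326 6.7019] open 0.05482290130824739
```

```bash
python3 -m handwheel '[[[-0.0008,0,-0.008],[0,0,0]],[[-0.0008,0,-0.018],[0,0,0]],[[-0.0008,0,-0.028],[0,0,0]],[[-0.0008,0,-0.038],[0,0,0]],[[-0.0008,0,-0.05],[0,0,0]]]'; python3 -m handwheel '[[[0,0,-0.003],[0,0,0]],[[0,0,-0.003],[0,0,0]]]'; python3 -c "
from h import *
go(C,-.08,0,.018)
c=cam('top'); W=cloud(c); m=np.zeros(W.shape[:2],bool)
P=np.apply_along_axis(lambda p:inv(C,p),2,W[...,:2]); Z=W[...,2]
t=(Z>.068)&(Z<.08)&(abs(P[...,1])<.029)&(P[...,0]>-.14)&(P[...,0]<.04); print('pack top',np.percentile(P[t],[1,99],axis=0),Z[t].mean(),t.sum())"
```

```text
clock: 10.85
eef_pos: [0.4513, 0.2125, 0.0194]
eef_rot: [-0.225, 1.56, 0.225]
force: [0.9, 1.4, -1.1]
opening: 0.0553
clock: 11.1
eef_pos: [0.4488, 0.2118, 0.0193]
eef_rot: [-0.225, 1.561, 0.225]
force: [-1.8, -0.6, -3.2]
opening: 0.0552
t 11.1 local [-0.083   0.0005] 0.019317719171294198 shift [ 0.0013 -0.0005  0.003 ] turn [ 0.0433 -0.0922 -0.0055] F [-1.7714 -0.6261 -3.1619] open 0.055209049958343824
pack top [[-0.127  -0.0289]
 [-0.0958 -0.0002]] 0.0729159604497194 129
```

```bash
python3 -m handwheel '[[[-0.02,0,0],[0,0,0]],[[-0.05,0,0],[0,0,0]],[[-0.08,0,0],[0,0,0]],[[-0.08,0,0],[0,0,0]],[[-0.08,0,0],[0,0,0]]]'; python3 -c "
from h import *
go(L,-.09,0,.0995)"
```

```text
clock: 11.78
eef_pos: [0.4489, 0.2117, 0.0984]
eef_rot: [-0.225, 1.561, 0.225]
force: [-0.1, -0.0, -2.9]
opening: 0.0554
t 11.775 local [-0.0324  0.4456] 0.09838958344052659 shift [-0.0009 -0.4361 -0.108 ] turn [ 6.543  -0.1124  0.0024] F [-0.1061 -0.0193 -2.9403] open 0.05542585329348581
```

```bash
python3 -m handwheel '[[[0,-0.05,-0.012],[1,0,0]],[[0,-0.1,-0.025],[2,0,0]],[[0,-0.15,-0.037],[3,0,0]],[[0,-0.2,-0.05],[4,0,0]],[[0,-0.25,-0.062],[5,0,0]]]'; python3 -m handwheel '[[[0,-0.05,-0.006],[1,0,0]],[[0,-0.1,-0.012],[1.5,0,0]],[[0,-0.15,-0.018],[1.5,0,0]],[[0,-0.17,-0.02],[1.5,0,0]],[[0,-0.17,-0.02],[1.5,0,0]]]';  python3 -m handwheel '[[[0,0,0],[0,0,0]],[[0,0,0],[0,0,0]],[[0,0,0],[0,0,0]]]'; python3 -c "
from h import *
go(L,-.09,0,.06)"
```

```text
clock: 12.4
eef_pos: [0.4599, -0.0468, 0.098]
eef_rot: [-0.155, 1.568, 0.157]
force: [1.7, 1.1, -2.9]
opening: 0.0556
clock: 13.02
eef_pos: [0.4743, -0.2165, 0.0981]
eef_rot: [-0.133, 1.569, 0.136]
force: [-0.5, 0.9, -3.9]
opening: 0.0557
clock: 13.4
eef_pos: [0.4752, -0.215, 0.0997]
eef_rot: [-0.137, 1.566, 0.137]
force: [-0.0, -1.1, -4.0]
opening: 0.0551
t 13.4 local [-0.0799  0.0206] 0.0997331078732461 shift [ 0.0397 -0.0206 -0.0102] turn [ 0.123   0.0062 -0.0072] F [-0.0196 -1.0878 -3.9931] open 0.05514144320177832
```

```bash
python3 -m handwheel '[[[0.01,-0.012,-0.01],[0,0,0]],[[0.03,-0.02,-0.01],[0,0,0]],[[0.055,-0.02,-0.01],[0,0,0]],[[0.055,-0.02,-0.01],[0,0,0]],[[0.055,-0.02,-0.01],[0,0,0]]]'; python3 - <<'E'
from h import *
np.set_printoptions(precision=1,suppress=True)
def ed(W,F,xr,zr):
    P=np.apply_along_axis(lambda p:inv(F,p),2,W[...,:2]); Z=W[...,2]
    out=[]
    for a in np.arange(xr[0],xr[1],.01):
        k=(Z>zr[0])&(Z<zr[1])&(P[...,0]>a)&(P[...,0]<a+.01)&(abs(P[...,1])<.055)
        if k.sum()>3: out.append([a*1e3,*(np.array([P[k][:,1].min(),P[k][:,1].max()])*1e3)])
    return np.array(out)
W=np.load("top0.npz")["W"]
print("lamp floor",ed(W,L,(-.11,-.04),(.007,.018))); print("lamp lips",ed(W,L,(-.02,.05),(.024,.038)))
print("ch floor",ed(W,C,(-.11,-.04),(.007,.018)))
c=cam('top'); T=cloud(c); print("pack now",ed(T,L,(-.14,-.03),(.09,.13)))
cv2.imwrite('pics/t5.png',cv2.resize(c[0]["frame"][140:260,310:430],None,fx=5,fy=5,interpolation=2))
go(L,-.09,0,.0205)
E
```

```text
clock: 14.02
eef_pos: [0.4687, -0.2379, 0.0451]
eef_rot: [-0.136, 1.566, 0.136]
force: [-0.1, 0.0, -3.6]
opening: 0.0553
lamp floor [[-110.   -45.2   44.3]
 [-100.   -45.9   45.7]
 [ -90.   -45.7   45.7]
 [ -80.   -45.    45.7]
 [ -70.   -46.5   45.6]
 [ -60.   -46.2   45.4]
 [ -50.   -44.7   50.8]
 [ -40.   -43.1   49.9]]
lamp lips [[-20.  -45.6  44.9]
 [-10.  -46.3  45.5]
 [  0.  -45.8  46.2]
 [ 10.  -46.4  45.5]
 [ 20.  -46.4  46.2]
 [ 30.  -45.6  46.2]
 [ 40.  -47.   44.7]
 [ 50.  -22.7  44.5]]
ch floor [[-100.   -45.4   46.2]
 [ -90.   -45.5   45.7]
 [ -80.   -45.5   44.8]
 [ -70.   -45.8   47. ]
 [ -60.   -45.4   45.7]
 [ -50.   -48.4   49.4]
 [ -40.   -50.1   44.9]]
pack now [[-110.    25.2   52.5]
 [-100.    31.4   39. ]
 [ -90.    30.    38.4]
 [ -80.    24.8   37.5]
 [ -70.     4.8   26.9]
 [ -60.    -0.4   26.6]
 [ -50.    -4.4   26.9]]
t 14.075 local [-0.0898 -0.0009] 0.04542706362470189 shift [ 0.0249  0.0009 -0.0002] turn [0.0413 0.062  0.0598] F [-0.6467  0.5593 -4.1469] open 0.055370461174955324
```

View pics/t5.png

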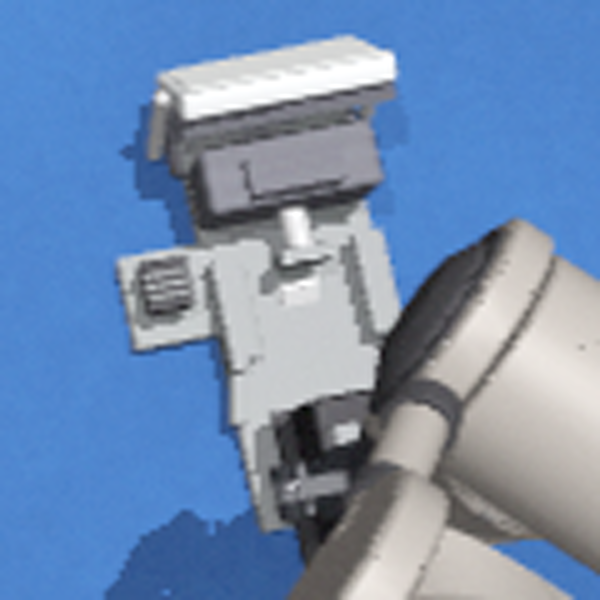

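The pack is above the lamp's floor and aligned with it. The lamp floor edges measure symmetric (±45.7 mm), so the centre line is good. I'll lower it next.

```bash
python3 -m handwheel '[[[0.01,0.0007,0],[0,0,0]],[[0.02,0.0007,0],[0,0,0]],[[0.024,0.0007,0],[0,0,0]],[[0.0245,0.0007,0],[0,0,0]],[[0.0245,0.0007,0],[0,0,0]]]'; python3 -c "
from h import *
go(L,-.05,0,.0200)"
```

```text
clock: 14.7
eef_pos: [0.4687, -0.2367, 0.0202]
eef_rot: [-0.136, 1.566, 0.136]
force: [0.1, -0.7, -3.1]
opening: 0.0554
t 14.7 local [-0.09    0.0004] 0.02020522409263726 shift [ 0.0002 -0.0004  0.04  ] turn [0.0469 0.013  0.0038] F [ 0.0734 -0.6917 -3.1218] open 0.0553880395094077
```

```bash
python3 -m handwheel '[[[0.0007,0,0],[0,0,0]],[[0.0007,0,0.01],[0,0,0]],[[0.0007,0,0.02],[0,0,0]],[[0.0007,0,0.03],[0,0,0]],[[0.0007,0,0.03],[0,0,0]]]'; python3 -m handwheel '[[[0,0,0.005],[0,0,0]],[[0,0,0.01],[0,0,0]],[[0,0,0.015],[0,0,0]],[[0,0,0.015],[0,0,0]]]'; python3 -c "
from h import *
go(L,-.05,0,.0200)"
```

```text
clock: 15.32
eef_pos: [0.4997, -0.2315, 0.0198]
eef_rot: [-0.138, 1.565, 0.136]
force: [1.5, 0.2, 0.8]
opening: 0.0551
clock: 15.82
eef_pos: [0.5137, -0.2289, 0.0197]
eef_rot: [-0.137, 1.565, 0.136]
force: [1.6, 0.7, 3.7]
opening: 0.055
t 15.825 local [-0.0444  0.0003] 0.0197250512621859 shift [-0.0003 -0.0003 -0.0056] turn [0.0497 0.0694 0.0273] F [1.5924 0.7168 3.6736] open 0.05499848569750306
```

```bash
python3 -m handwheel '[[[-0.0003,0,0.004],[0,0,0]],[[-0.0003,0,0.008],[0,0,0]],[[-0.0003,0,0.012],[0,0,0]],[[-0.0003,0,0.012],[0,0,0]]]'; for i in 1; do :; done; python3 -m handwheel '[[[0,0,0.003],[0,0,0]],[[0,0,0.006],[0,0,0]],[[0,0,0.006],[0,0,0]]]'; python3 -m handwheel '[[[0,0,0.002],[0,0,0]],[[0,0,0.004],[0,0,0]],[[0,0,0.004],[0,0,0]]]'
```

```text
clock: 16.32
eef_pos: [0.5253, -0.2267, 0.0197]
eef_rot: [-0.136, 1.566, 0.136]
force: [0.5, 0.5, 1.8]
opening: 0.0552
clock: 16.7
eef_pos: [0.5306, -0.2258, 0.0197]
eef_rot: [-0.136, 1.567, 0.136]
force: [-3.2, -0.3, 4.5]
opening: 0.0553
clock: 17.08
eef_pos: [0.5353, -0.2251, 0.0199]
eef_rot: [-0.136, 1.565, 0.136]
force: [-1.4, -0.1, 2.3]
opening: 0.0553
```

```bash
python3 -m handwheel '[[[0,0,0.002],[0,0,0]],[[0,0,0.003],[0,0,0]],[[0,0,0.003],[0,0,0]]]'; python3 -m handwheel '[[[0,0,0.002],[0,0,0]],[[0,0,0.003],[0,0,0]],[[0,0,0.003],[0,0,0]]]'; python3 -m handwheel '[[[0,0,0.001],[0,0,0]],[[0,0,0.002],[0,0,0]],[[0,0,0.002],[0,0,0]]]'; python3 -c "
from h import *
go(L,0,0,.0200)"
```

```text
clock: 17.45
eef_pos: [0.5379, -0.2246, 0.0198]
eef_rot: [-0.136, 1.566, 0.136]
force: [-1.1, -0.6, 1.7]
opening: 0.0555
clock: 17.82
eef_pos: [0.5406, -0.2241, 0.0198]
eef_rot: [-0.136, 1.566, 0.136]
force: [-1.8, -0.1, 2.4]
opening: 0.055
clock: 18.2
eef_pos: [0.5419, -0.2238, 0.0197]
eef_rot: [-0.136, 1.568, 0.137]
force: [-4.7, -2.0, 4.2]
opening: 0.0553
t 18.2 local [-0.0157  0.0005] 0.01965893855733305 shift [-0.0004 -0.0006  0.0157] turn [ 0.0463 -0.0627 -0.0246] F [-4.7034 -1.9563  4.1626] open 0.05534062596203782
```

```bash
python3 -m handwheel '[[[0,0,0.001],[0,0,0]],[[0,0,0.002],[0,0,0]],[[0,0,0.002],[0,0,0]]]'; python3 -m handwheel '[[[0,0,0.001],[0,0,0]],[[0,0,0.002],[0,0,0]],[[0,0,0.002],[0,0,0]]]'; python3 -c "
from h import *
go(L,0,0,.0200)"
```

```text
clock: 18.58
eef_pos: [0.5438, -0.2234, 0.0197]
eef_rot: [-0.136, 1.568, 0.137]
force: [-5.7, -2.1, 5.0]
opening: 0.0552
clock: 18.95
eef_pos: [0.5457, -0.2231, 0.0196]
eef_rot: [-0.136, 1.568, 0.137]
force: [-5.6, -1.2, 5.6]
opening: 0.0553
t 18.95 local [-0.0118  0.0006] 0.019644507326961727 shift [-0.0004 -0.0006  0.0118] turn [ 0.0474 -0.0774 -0.029 ] F [-5.603  -1.2095  5.56  ] open 0.05530208060565009
```

```bash
python3 -m handwheel '[[[0,0,0.001],[0,0,0]],[[0,0,0.002],[0,0,0]],[[0,0,0.002],[0,0,0]]]'; python3 -m handwheel '[[[0,0,0.001],[0,0,0]],[[0,0,0.002],[0,0,0]],[[0,0,0.002],[0,0,0]]]'
```

```text
clock: 19.32
eef_pos: [0.5475, -0.2227, 0.0196]
eef_rot: [-0.136, 1.568, 0.137]
force: [-6.1, -1.4, 6.3]
opening: 0.0553
clock: 19.7
eef_pos: [0.5493, -0.2224, 0.0196]
eef_rot: [-0.136, 1.568, 0.137]
force: [-7.0, -1.4, 4.1]
opening: 0.0552
```

```bash
python3 -m handwheel '[[[0,0,0.001],[0,0,0]],[[0,0,0.002],[0,0,0]],[[0,0,0.002],[0,0,0]]]'; python3 -m handwheel '[[[0,0,0.001],[0,0,0]],[[0,0,0.002],[0,0,0]],[[0,0,0.002],[0,0,0]]]'
```

```text
clock: 20.08
eef_pos: [0.5511, -0.222, 0.0196]
eef_rot: [-0.136, 1.569, 0.137]
force: [-5.8, -1.2, 4.2]
opening: 0.0551
clock: 20.45
eef_pos: [0.553, -0.2218, 0.0196]
eef_rot: [-0.136, 1.569, 0.137]
force: [-6.6, -2.2, 5.9]
opening: 0.0552
```

```bash
python3 -m handwheel '[[[0,0,0.001],[0,0,0]],[[0,0,0.002],[0,0,0]],[[0,0,0.002],[0,0,0]]]'; python3 -m handwheel '[[[0,0,0.001],[0,0,0]],[[0,0,0.001],[0,0,0]],[[0,0,0.001],[0,0,0]]]'
```

```text
clock: 20.82
eef_pos: [0.5548, -0.2214, 0.0195]
eef_rot: [-0.136, 1.569, 0.137]
force: [-8.4, -3.2, 6.8]
opening: 0.0552
clock: 21.2
eef_pos: [0.5556, -0.2212, 0.0195]
eef_rot: [-0.136, 1.57, 0.137]
force: [-6.8, -1.8, 5.4]
opening: 0.0549
```

```bash
python3 -m handwheel '[[[0,0,0.001],[0,0,0]],[[0,0,0.001],[0,0,0]],[[0,0,0.001],[0,0,0]]]'; python3 -m handwheel '[[[0,0,0.001],[0,0,0]],[[0,0,0.001],[0,0,0]],[[0,0,0.001],[0,0,0]]]'
```

```text
clock: 21.58
eef_pos: [0.5566, -0.221, 0.0194]
eef_rot: [-0.136, 1.57, 0.137]
force: [-7.5, -2.0, 5.0]
opening: 0.0554
clock: 21.95
eef_pos: [0.5573, -0.2209, 0.0194]
eef_rot: [-0.136, 1.57, 0.137]
force: [-8.8, -2.5, 5.7]
opening: 0.0555
```

```bash
python3 -m handwheel '[[[0,0,0.001],[0,0,0]],[[0,0,0.001],[0,0,0]],[[0,0,0.001],[0,0,0]]]'; python3 -m handwheel '[[[0,0,0.001],[0,0,0]],[[0,0,0.001],[0,0,0]],[[0,0,0.001],[0,0,0]]]'; python3 -c "
from h import *
go(L,0,0,.0200)"
```

```text
clock: 22.32
eef_pos: [0.5582, -0.2207, 0.0194]
eef_rot: [-0.136, 1.57, 0.137]
force: [-7.9, -1.9, 5.9]
opening: 0.0552
clock: 22.7
eef_pos: [0.5592, -0.2205, 0.0194]
eef_rot: [-0.136, 1.571, 0.137]
force: [-9.6, -2.2, 6.0]
opening: 0.0554
t 22.7 local [0.0019 0.0007] 0.019375767244598094 shift [-0.0006 -0.0007 -0.0019] turn [ 0.0561 -0.2277 -0.0733] F [-9.5712 -2.1527  6.0024] open 0.05543870374586578
```

```bash
python3 -m handwheel '[[[0,0,0.001],[0,0,0]],[[0,0,0.001],[0,0,0]],[[0,0,0.001],[0,0,0]]]'; python3 -m handwheel '[[[0,0,0.001],[0,0,0]],[[0,0,0.001],[0,0,0]],[[0,0,0.001],[0,0,0]]]'
```

```text
clock: 23.08
eef_pos: [0.5601, -0.2204, 0.0194]
eef_rot: [-0.136, 1.571, 0.137]
force: [-8.7, -3.1, 6.2]
opening: 0.0548
clock: 23.45
eef_pos: [0.5603, -0.2203, 0.0193]
eef_rot: [-0.136, 1.572, 0.138]
force: [-11.3, -3.5, 7.3]
opening: 0.0552
```

```bash
python3 -m handwheel '[[[0,0,0.001],[0,0,0]],[[0,0,0.001],[0,0,0]],[[0,0,0.001],[0,0,0]]]'; python3 -m handwheel '[[[0,0,0.001],[0,0,0]],[[0,0,0.001],[0,0,0]],[[0,0,0.001],[0,0,0]]]'
```

```text
clock: 23.82
eef_pos: [0.5603, -0.2203, 0.0192]
eef_rot: [-0.136, 1.574, 0.138]
force: [-14.4, -3.8, 8.6]
opening: 0.0551
clock: 24.2
eef_pos: [0.5604, -0.2202, 0.0191]
eef_rot: [-0.136, 1.576, 0.138]
force: [-18.1, -5.4, 10.6]
opening: 0.055
```

Resistance rose steeply while motion stopped at x≈+3 mm. I'll ease off, then read the lamp pad's height, which shows the catch state, and the pack's position.

```bash
python3 -m handwheel '[[[0,0,-0.0015],[0,0,0]],[[0,0,-0.003],[0,0,0]],[[0,0,-0.003],[0,0,0]]]'; cat > chk.py <<'E'
from h import *
c=cam('wrist'); W=cloud(c)
P=np.apply_along_axis(lambda p:inv(L,p),2,W[...,:2]); Z=W[...,2]
k=(abs(P[...,0]-.033)<.011)&(abs(P[...,1]-.072)<.010)&(Z>.02)&(Z<.045); print('wrist pad n',k.sum(),np.percentile(Z[k],[10,50,90]) if k.sum() else '')
for n,zr,y in (('lip',(.022,.04),1),('floor',(.005,.02),1)):
    k=(P[...,0]>-.0)&(P[...,0]<.04)&(P[...,1]>.033)&(P[...,1]<.044)&(Z>zr[0])&(Z<zr[1]); print(n,k.sum(),np.median(Z[k]) if k.sum() else '')
k=(Z>.065)&(Z<.085)&(abs(P[...,1])<.035)&(P[...,0]>-.1)&(P[...,0]<.06); print('pack top x,y',np.percentile(P[k],[1,99],axis=0) if k.sum() else '')
t=cam('top'); T=cloud(t); Q=np.apply_along_axis(lambda p:inv(L,p),2,T[...,:2]); z=T[...,2]
k=(abs(Q[...,0]-.033)<.011)&(abs(Q[...,1]-.072)<.010); print('top pad n',k.sum(),np.percentile(z[k],[10,50,90]))
k=(z>.065)&(z<.085)&(abs(Q[...,1])<.026)&(Q[...,0]>-.1)&(Q[...,0]<.06); print('top pack x',np.percentile(Q[k],[1,99],axis=0) if k.sum() else '',k.sum())
cv2.imwrite('pics/w_now.png',c[0]['frame']); cv2.imwrite('pics/t_now.png',cv2.resize(t[0]["frame"][140:260,310:430],None,fx=5,fy=5,interpolation=2))
go(L,0,0,.02)
E
python3 chk.py; cp pics/w_now.png pics/w6.png
```

```text
clock: 24.58
eef_pos: [0.5602, -0.2203, 0.0193]
eef_rot: [-0.136, 1.57, 0.137]
force: [-8.6, -2.1, 5.2]
opening: 0.0552
wrist pad n 622 [0.03426933 0.03502758 0.03580897]
lip 67 0.03072923203274039
floor 0 
pack top x,y [[-0.04243688 -0.02946549]
 [ 0.02953144  0.03145419]]
top pad n 115 [0.03194635 0.03590775 0.37155342]
top pack x [[0.03388666 0.01044097]
 [0.04788958 0.0254426 ]] 25
t 24.675 local [0.003  0.0008] 0.019304101776514086 shift [-0.0007 -0.0008 -0.003 ] turn [ 0.0646 -0.2227 -0.0751] F [-7.8477 -1.8188  5.6852] open 0.0554698311857603
```

View pics/w6.png

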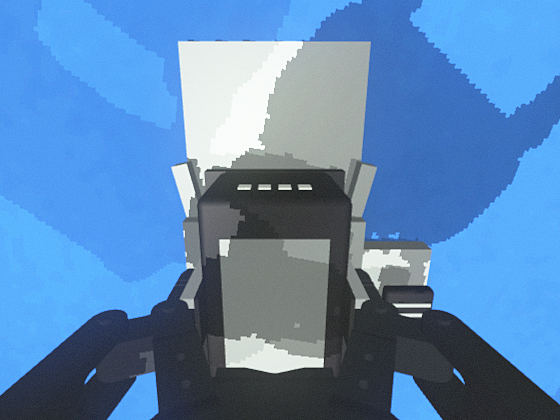

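The image shows the pack deep in the lamp, its rear edge at (275,180), that is, pack origin x≈+2.6 mm. The pad at (407,295) stands at 34–35 mm, so the catch is up. I'll relax the push in small steps; if the pack is latched it should hold position as the force fades.

```bash
python3 -m handwheel '[[[0,0,-0.001],[0,0,0]],[[0,0,-0.001],[0,0,0]],[[0,0,-0.001],[0,0,0]]]'; python3 -m handwheel '[[[0,0,-0.001],[0,0,0]],[[0,0,-0.001],[0,0,0]],[[0,0,-0.001],[0,0,0]]]';python3 -m handwheel '[[[0,0,-0.001],[0,0,0]],[[0,0,-0.001],[0,0,0]],[[0,0,-0.001],[0,0,0]]]'
```

```text
clock: 25.05
eef_pos: [0.5601, -0.2203, 0.0194]
eef_rot: [-0.136, 1.569, 0.137]
force: [-5.6, -0.8, 4.4]
opening: 0.0552
clock: 25.42
eef_pos: [0.5596, -0.2204, 0.0195]
eef_rot: [-0.136, 1.568, 0.137]
force: [-5.3, -1.6, 4.3]
opening: 0.0554
clock: 25.8
eef_pos: [0.5589, -0.2206, 0.0195]
eef_rot: [-0.136, 1.567, 0.137]
force: [-4.7, -0.3, 2.3]
opening: 0.0559
```

```bash
python3 -m handwheel '[[[0,0,-0.001],[0,0,0]],[[0,0,-0.001],[0,0,0]],[[0,0,-0.001],[0,0,0]]]'; python3 -m handwheel '[[[0,0,-0.001],[0,0,0]],[[0,0,-0.001],[0,0,0]],[[0,0,-0.001],[0,0,0]]]';python3 -m handwheel '[[[0,0,-0.001],[0,0,0]],[[0,0,-0.001],[0,0,0]],[[0,0,-0.001],[0,0,0]]]'
```

```text
clock: 26.18
eef_pos: [0.558, -0.2208, 0.0196]
eef_rot: [-0.136, 1.567, 0.137]
force: [-4.7, 0.7, 1.3]
opening: 0.0553
clock: 26.55
eef_pos: [0.557, -0.221, 0.0196]
eef_rot: [-0.136, 1.567, 0.137]
force: [-4.9, 0.4, 0.7]
opening: 0.0549
clock: 26.92
eef_pos: [0.5564, -0.2212, 0.0197]
eef_rot: [-0.136, 1.566, 0.136]
force: [-3.8, 1.2, -0.3]
opening: 0.0556
```

```bash
python3 -m handwheel '[[[0,0,-0.001],[0,0,0]],[[0,0,-0.001],[0,0,0]],[[0,0,-0.001],[0,0,0]]]'; python3 -m handwheel '[[[0,0,-0.001],[0,0,0]],[[0,0,-0.001],[0,0,0]],[[0,0,-0.001],[0,0,0]]]'; python3 chk.py
```

```text
clock: 27.3
eef_pos: [0.5561, -0.2214, 0.0199]
eef_rot: [-0.136, 1.565, 0.136]
force: [2.2, 3.1, -2.2]
opening: 0.0554
clock: 27.68
eef_pos: [0.5559, -0.2215, 0.02]
eef_rot: [-0.136, 1.563, 0.136]
force: [5.9, 3.1, -4.4]
opening: 0.0549
wrist pad n 368 [0.0342093  0.03495675 0.0357968 ]
lip 22 0.030573159073241596
floor 0 
pack top x,y [[-0.04717524 -0.02977875]
 [ 0.02459524  0.03138974]]
top pad n 93 [0.03136767 0.03475455 0.3689907 ]
top pack x [[0.02424232 0.00904464]
 [0.04257653 0.02585893]] 35
t 27.775 local [-0.0014  0.0004] 0.020049187196103983 shift [ 0.0001 -0.0004  0.0014] turn [0.0315 0.2031 0.0511] F [ 5.3065  3.9176 -3.6632] open 0.05522035075518221
```

The pack holds at x≈-1.3 mm: the force swung from a 4 N push to a 6 N pull with almost no motion, and the pad is up. It has latched. I'll relax the pull, then open and lift away.

```bash
python3 -m handwheel '[[[0,0,0.001],[0,0,0]],[[0,0,0.002],[0,0,0]],[[0,0,0.002],[0,0,0]]]'; python3 -m handwheel '[[[0,0,0],[0,0,0]],[[0,0,0],[0,0,0]],[[0,0,0],[0,0,0]],[[0,0,0],[0,0,0]]]' 1; python3 -m handwheel '[[[-0.02,0,0],[0,0,0]],[[-0.06,0,0],[0,0,0]],[[-0.1,0,0],[0,0,0]],[[-0.14,0,0],[0,0,0]],[[-0.16,0,0],[0,0,0]]]'; python3 -m handwheel '[[[0,0,-0.05],[0,0,0]],[[0,0,-0.1],[0,0,0]],[[0,0,-0.12],[0,0,0]],[[0,0,-0.12],[0,0,0]]]'; python3 chk.py; cp pics/w_now.png pics/w7.png
```

```text
clock: 28.15
eef_pos: [0.5561, -0.2215, 0.0199]
eef_rot: [-0.136, 1.567, 0.136]
force: [0.2, 2.2, 0.7]
opening: 0.055
clock: 28.65
eef_pos: [0.5562, -0.2214, 0.0198]
eef_rot: [-0.136, 1.566, 0.136]
force: [-0.3, -0.5, -0.4]
opening: 0.0851
clock: 29.28
eef_pos: [0.557, -0.2217, 0.1824]
eef_rot: [-0.138, 1.563, 0.135]
force: [0.6, -0.8, -0.3]
opening: 0.0853
clock: 29.78
eef_pos: [0.4372, -0.2423, 0.1802]
eef_rot: [-0.135, 1.566, 0.135]
force: [0.7, 0.4, 0.4]
opening: 0.0854
wrist pad n 295 [0.03422755 0.03504955 0.03601868]
lip 285 0.03083844444064781
floor 0 
pack top x,y [[-0.0470583  -0.0262105 ]
 [ 0.04032489  0.02835703]]
top pad n 64 [0.03058985 0.03362142 0.035436  ]
top pack x [[-0.04563338 -0.02505749]
 [ 0.0424812   0.02544268]] 728
t 29.875 local [-0.1205  0.0001] 0.1800191197429157 shift [ 0.1601 -0.0001  0.1203] turn [0.0294 0.055  0.0324] F [ 1.14   -0.1463  0.3972] open 0.08521984946392493
```

View pics/t_now.png

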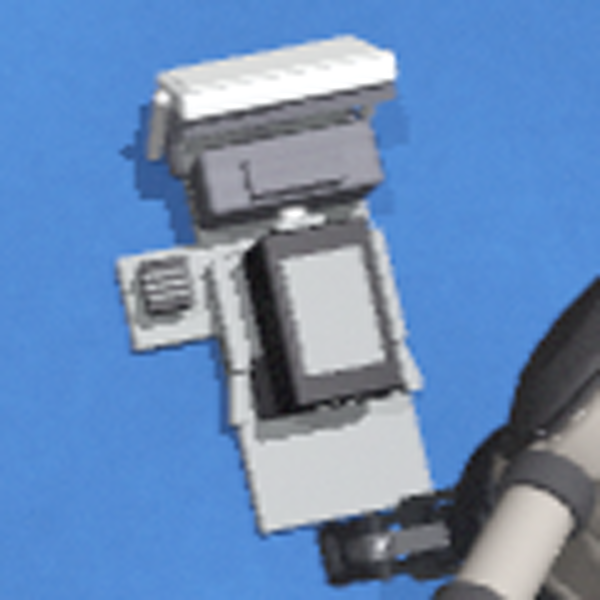

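The released pack sits straight in the lamp at (330,320). Its centre is at x≈-1.5 mm, unmoved even though the plunger would push a free pack out by 16 mm, and the pad at (165,287) is up. The arm is clear, so I'm handing in.

```bash
python3 -c "
from h import *
print(arm.job_done(), arm.get_obs()['clock'])"
```

```text
the job is handed in; nothing more can be done
the job is handed in; nothing more can be done
```

The battery pack is in the cordless work lamp and its catch is holding it; I handed the job in at about 30 s on the robot's clock. I pressed the charger's catch pad until the pack sprang out about 16 mm, drew it along the rails and carried it over. I then slid it into the lamp in steps of 12 mm falling to 1 mm until it met the stop.

**What the last checks showed**
- **Holding:** when I eased back, the pack held at lamp x of about -1.3 mm while the force went from a 4 N push to a 6 N pull. After I released it and moved the arm away, it stayed at about -1.5 mm.
- **Catch:** the lamp's pad is at its full height (34–35 mm), so the catch is up.

**What disagreed or fell short**
- **Click not seen directly:** no 3 N force drop showed in the readings, only a peak of roughly 9–10 N and then the stop. I confirmed the latch from the light pull, the pad height and the pack staying put.
- **Push past the click:** not having seen it, I pressed on to the stop up to about 19 N before easing off.
- **Reported tool height:** with the gripper shut, the fingertips touched the charger pad about 20 mm higher than the reported tool position implied. I corrected for this by touch and depth images before gripping.
- **Other objects:** I did not re-measure the thread cone, clip jar or screwdriver at the end. I saw no sign of the arm touching them.

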